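Load a bamboo blank into the desktop router's ball-catch fixture

TASK

Load the bamboo blank into the router. First turn the red-handled steel hub until its flat lines up with the wooden fence so that the channel is clear, then lay the blank on the black plate along the fence, nose towards the router head and notch on the side away from the fence, and push it in under the dust shoe until the sprung side ball clicks into the notch and the nose is home against the stop. Feel for the click and the stop and do not ram it; leave the hub lined up, the blank flat and held, and the walnut block and the loose side clamp where they are.

Things in the scene. Friction and masses are not known exactly. Their poses are not given: they have to be found in the camera images.
- fixture: Desktop router with its fixture, fixed. Origin: table height, on the channel's centre line, below the front edge of the dust shoe. -y: the way the blank is pushed (in under the shoe); +x: towards the ball and hub side; z up. Black plate: top 18 mm above the table, y -190 to +222 mm, x -80 to +110 mm. Stop face across the channel: anywhere from y = -121 to -157 mm, not measured, to be felt.
- fence_mid (a point): On the guiding face of the wooden fence, middle of its length, at its top edge, 30 mm above the table. The fence stands 12 mm above the plate and is 30 mm wide; its face lies at x = -25 mm of the fixture and runs from y = -155 to +220 mm. Ball housing and hub flat leave a channel 53.5 mm wide beside it. Axes as the fixture's.
- shoe_edge (a point): Lower front edge of the mint-green dust shoe, over the channel's centre line, 122 mm above the table. The shoe spans x = -75 to +75, y = 0 to -170 mm of the fixture, spindle and column behind it up to 280 mm high. The blank ends with its rear face from 9 mm in front of to 27 mm behind this edge: a tool pointing straight down cannot follow it in, one leaning back about 40 degrees can.
- hub_grip (a point): Middle of the red handle bar on the hub, on its vertical turning axis, 48 mm above the table. Bar 14 mm thick, 58 long, 30 high; its top is 15 mm above this point. Hub: steel disc 64 mm across, 12 mm high, with one flat 22 mm from the axis, parallel to the bar. y runs along the bar, -x points to the flat (turns with it). Friction (0.15 N m) holds it where it is left.
- hub (a joint): Hub angle in rad, counter-clockwise from above. 0: flat parallel to the fence and facing it, channel clear. It starts 0.6 to 1.3 rad off, its round side blocking the channel; turn it clockwise to 0. It can go past 0, there is no stop there. The axis lies at x = 50.5, y = 90 mm of the fixture.
- blank_mid (a point): Centre of the light bamboo blank: 130 mm long (y), 50 wide (x), 45 high, 0.2 kg, lying flat left of the router. Nose at -y, bevelled; one upright V notch, 25 mm wide, 6.5 deep, in its +x side, centred 45 mm behind the nose. Nose roughly towards the router: no half turn needed. In the fixture its axes agree with the fixture's and its centre is 40.5 mm above the table.
- ball (a joint): How far the 24 mm steel ball is pressed into its housing, in m. 0: fully out (also before the blank reaches it). About 0.006 (6 N of spring) while the blank's flat side slides past; near 0 again once it has dropped into the notch, which is when the nose meets the stop. Pushing slowly past takes 8 to 20 N. The ball sits 45 mm before the stop, under the shoe, on the +x side.
- spare: Bystander: dark walnut block 50 x 110 x 40 mm without a notch, beside the bamboo blank; they change places. Origin at the centre of its underside.
- side_clamp: Bystander: loose metal side clamp, 26 x 62 x 24 mm, on the black plate beyond the hub. Origin at the centre of its underside.
There are look-alikes about, which are no part of the job. Leave any pink or purple look-alike of the part that bears blank_mid alone.

How it is judged:
By the outcome, as a careful person would: the job done as asked, in the order asked, and still so for the second after the job is handed in, with the robot touching nothing.
It also fails if it takes over 69 s, if anything falls off the work surface, if the arm or the gripper's body presses on something with over 40 N, if the wrist force passes 120 N, or if a joint passes its speed limit or range.

ROBOT

A 6-joint arm with a two-finger parallel gripper is mounted at the origin on the work surface. World frame = base frame: x ahead of the robot, y to its left, z up, the work surface at z = 0. Lengths are in mm, angles in rad, forces in N, time in s.
With the tool pointing down it reaches from about 350 to 975 mm from the base axis. Payload 7.1 kg.
Tool frame: the origin (TCP) lies between the finger pads; the fingertips stand 8 mm ahead of it and the grasp point (between the pads) lies 11 mm behind it (ctrl.nose_length is the z of the fingertips in the tool frame, in mm); z points along the fingers, x is the direction in which the jaws open and shut, and the axes are right-handed (so a half turn about z gives the same grasp; the last joint's range is limited). The gripper opens to 88 mm and grips with 3 to 60 N. Pads are 20 mm wide; open, the fingers measure 115 mm over their backs; the gripper's body (75 mm by 178 mm) begins 61 mm behind the grasp point.
Start: joints at [1.138, 0.423, 1.63, -0, 1.089, -0.019], TCP at [251.275, 572.246, 230.675] pointing down, gripper open.
Joint ranges: [-3, 3], [-0.9, 2.11], [0.09, 2.58], [-1.31, 4.45], [0.11, 2.69], [-2.54, 2.54]. Speed limits (rad/s): [2.39, 2.39, 3.01, 3.14, 3.14, 3.14].

INTERFACE

Orientations are given as a rotation vector (axis times angle).
In Python, from workcell import get_obs, viewer, ctrl, masks_of gives the robot as it stands. The module is installed in compiled form; this text tells all that it offers.
- The arm moves only by the shell command python3 -m inch 'ROWS'. ROWS is JSON, a list of rows, each an object of numbers: "tx", "ty", "tz": the shift along the tool's x, y, z in cm; "ax", "ay", "az": the turn, a rotation vector about the tool's x, y, z in degrees; "jaw": the opening, from 0 (shut) to 1 (fully open). In form: [{"tx": .., "ty": .., "tz": .., "ax": .., "ay": .., "az": .., "jaw": ..}, ...]. A call has 1 to 12 rows; each row shifts and turns the commanded pose from where the row before left it, along the tool's axes as they then stand; what a row does not reach is not made up. A row lasts 1/8 s, in which the tool goes at most 62.5 mm and 10.7 degrees, less where a joint would pass 70% of its speed; a pose out of reach is approached as far as the arm can. A call is refused whole if a number of a shift passes 6.25 or a number of a turn 10.7, either way. A call with a gripper value outside its range is refused whole. The fingers move at their own pace and stop on an object; the grip force is fixed at half the most. Time passes only in rows, so rows that do not move let the fingers close. It gives the time, the measured TCP pose, the force and the opening at its end, in the units of the state.
- get_obs(): the state, without advancing time (a new reading comes with each control period).
- viewer.get_image(name): name is "scene" or "top" or "wrist"; returns (picture, depth): 400x640x3 uint8, red, green, blue; 400x640 float32, mm along the optical axis (not along the pixel's ray), 0 where there is no reading.
- viewer.get_calibration(name): a dict with "fx", "fy", "cx", "cy" (pixels), "rvec" (rotation vector, rad) and "tvec" (3), from world to camera coordinates, as OpenCV has them. Camera axes: x right, y down, z forward; pixel columns grow to the right and rows downward; lengths in mm; the calibration is good to about 2 mm. A picture is of the moment at which its call begins: read the wrist's pose just before it. get_calibration takes no time and is no camera call; for the wrist camera it gives the pose at the moment of the call.
- ctrl.close_job(): hands the job in, once; it reports no verdict.
Trained networks look in the newest picture that a camera, given by its name, has taken for a name from the list of things; names that differ only in an ending like _2 or _b are one class to them, and where a whole thing is asked for, a point or a joint stands for the part that bears it (a point fixed in the world has none). Each returns a list of dicts, best first, with "score" (0 to 1); they miss things now and then, are a little off and sometimes report something else, mostly with a low value. They report only what shows in the picture. A call takes as long as a camera call. They do not tell look-alikes from the thing itself.
- masks_of(camera, thing): "pixels" (400x640 bool, what is visible of it) and "location" ([column, row] in pixels, amid what is visible of it).
The state is a dict: "t": time; "qpos": joint angles; "qvel": joint speeds; "joint_torque": joint torques, N m; "ee_pos": TCP position; "orientation": TCP orientation; "ft_force": force on the tool from outside, world axes, zero at the start; "moment": the same for the moment, N m; "width": finger opening in mm.
Only numpy, scipy, OpenCV 4.12 (cv2) and the standard library are available. Lean on these libraries where they do the work, as an engineer would, in place of code of your own. Each camera call takes 0.05 s, during which the arm holds its last target. There are 200 camera calls.

## Working session

There is one attempt and no reset: what is moved stays moved. The work goes in short steps, Python scripts to look and compute and a shell command to move; the robot and the scene stay as the last step left them, time stands still between calls to the robot, and variables do not carry over. Pictures are saved under pics/ and viewed, about 8 in all and at most 12, crops included, and the job is handed in when it is done.

```bash
mkdir -p pics; cat > h.py <<'E'
import numpy as np, cv2
from workcell import get_obs, viewer, ctrl, masks_of
def cal(n):
    c=viewer.get_calibration(n); R=cv2.Rodrigues(np.array(c["rvec"],float))[0]; return c,R,np.array(c["tvec"],float).ravel()
def cloud(n,d,k=None):
    c,R,t=k or cal(n); v,u=np.mgrid[:400,:640]
    p=np.stack([(u-c["cx"])/c["fx"]*d,(v-c["cy"])/c["fy"]*d,d],-1)
    return (p-t)@R
def shot(n):
    im,d=viewer.get_image(n); return im,d,cloud(n,d)
def save(f,im): cv2.imwrite("pics/"+f,cv2.cvtColor(im,cv2.COLOR_RGB2BGR))
E
python3 - <<'E'
from h import *
o=get_obs();print(o['t'],o['ee_pos'],o['orientation'],o['ft_force'],o['width'])
ims=[]
for n in("top","scene"):
    im,d,P=shot(n);save(n+"0.png",im);np.savez(n+"0.npz",im=im,d=d,P=P)
    for th in("blank_mid","hub_grip","fixture","spare","side_clamp","ball"):
        for m in masks_of(n,th)[:3]:
            k=m["pixels"]&(d>0);q=P[k]
            print(n,th,round(m["score"],2),np.round(m["location"]),k.sum(),np.round(np.median(q,0)) if k.any() else '',np.round(np.percentile(q[:,2],95)) if k.any() else '')
E
```

```text
0.0 [251.06994493 571.76421611 229.90394945] [ 2.62974805e+00  1.71722176e+00 -2.03013787e-03] [-0.91769645 -0.36227271 -0.04098278] 87.5242892837322
top blank_mid 0.88 [270. 205.] 777 [462. 346.  46.] 50.0
top blank_mid 0.8 [245. 248.] 862 [331. 416.  46.] 50.0
top blank_mid 0.6 [210. 186.] 928 [513. 519.  45.] 50.0
top hub_grip 0.91 [364. 167.] 349 [571.  81.  32.] 63.0
top fixture 0.88 [426. 171.] 17082 [546. -72.  31.] 276.0
top spare 0.8 [260. 160.] 716 [589. 375.  40.] 44.0
top side_clamp 0.69 [329. 160.] 180 [591. 182.  35.] 44.0
top side_clamp 0.26 [424. 171.] 16829 [546. -72.  32.] 276.0
scene blank_mid 0.8 [395. 196.] 1727 [473. 348.  45.] 48.0
scene blank_mid 0.75 [482. 213.] 1905 [524. 518.  45.] 48.0
scene blank_mid 0.63 [415. 149.] 1398 [341. 411.  45.] 48.0
scene hub_grip 0.68 [278. 252.] 747 [578.  82.  32.] 61.0
scene fixture 0.55 [160. 241.] 38660 [ 597. -111.  107.] 276.0
scene spare 0.81 [422. 249.] 1649 [598. 374.  40.] 43.0
scene side_clamp 0.58 [328. 254.] 464 [593. 180.  33.] 44.0
```

View pics/top0.png

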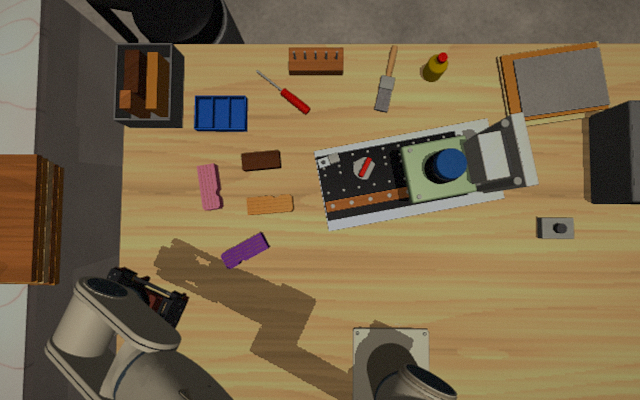

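View pics/scene0.png

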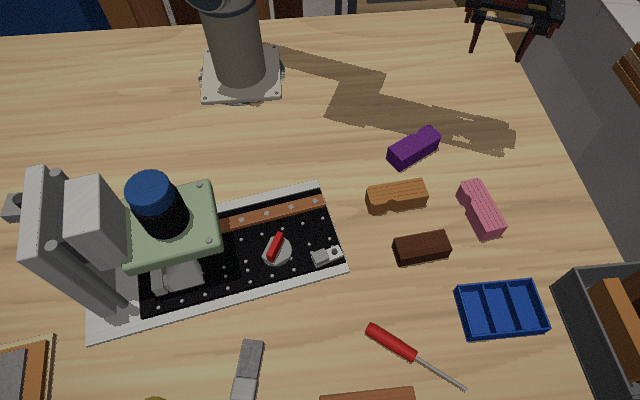

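Bamboo candidates in the top view are at (270,205) (light bamboo), (245,248) (purple) and (210,186) (pink). The light bamboo one at (270,205) fits, because the purple and pink ones are the look-alikes. Next I'll confirm it in a crop and fit the poses.

```bash
cat > fit.py <<'E'
from h import *
from scipy.optimize import minimize
crops=[]
for n in("top","scene"):
    z=np.load(n+"0.npz");im,d,P=z["im"],z["d"],z["P"];hsv=cv2.cvtColor(im,cv2.COLOR_RGB2HSV).astype(int);H,S,V=hsv[...,0],hsv[...,1],hsv[...,2]
    X,Y,Z=P[...,0],P[...,1],P[...,2]
    def rect(nm,k):
        q=P[k][:,:2].astype(np.float32)
        if len(q)<5: print(n,nm,'few');return
        lab=cv2.connectedComponents(k.astype(np.uint8))[1];c=np.bincount(lab[k]).argmax();q=P[lab==c][:,:2].astype(np.float32)
        r=cv2.minAreaRect(q);print(n,nm,len(q),np.round(r[0],1),np.round(r[1],1),round(r[2],1),'medz',np.round(np.median(P[lab==c][:,2]),1))
    near=lambda x,y,r:np.hypot(X-x,Y-y)<r
    rect('blank',near(465,346,100)&(Z>38)&(Z<56)&(Y<430)&(X>400)&(X<545))
    rect('handle',near(571,81,60)&(Z>55)&(Z<70)&((H<8)|(H>170))&(S>120))
    rect('hubdisc',near(571,81,60)&(Z>24)&(Z<38)&(S<60)&(V>90))
    rect('fence',(Z>24)&(Z<38)&(H>3)&(H<18)&(S>90)&(Y<230)&(Y>-60)&(X<600)&(X>430))
    rect('shoe',(H>40)&(H<85)&(S>30)&(Z>100)&(Y<50))
    rect('plate',(V<70)&(Z>10)&(Z<24)&(Y<240)&(X>430)&(X<700))
    if n=="top": crops+= [cv2.resize(im[175:235,225:315],(540,360),interpolation=2),cv2.resize(im[135:225,315:450],(540,360),interpolation=2)]
    else: crops+= [cv2.resize(im[160:220,350:440],(540,360),interpolation=2)]
save("crop.png",cv2.resize(np.hstack([np.vstack(crops[:2]),np.vstack([crops[2],crops[2]*0])]),(800,533)))
E
python3 fit.py
```

```text
top blank 784 [463.  347.6] [ 50.1 129.9] 5.4 medz 45.7
top handle 94 [570.3  77.9] [13.8 57.4] 62.0 medz 60.7
top hubdisc 210 [571.2  81.7] [53.  61.2] 63.5 medz 30.7
top fence 799 [479.2  69.9] [ 31.1 238.1] 11.3 medz 30.4
top shoe 2156 [ 554.  -103.5] [149.9 169.5] 11.1 medz 156.0
top plate 3309 [575.8   4.3] [133.2 409. ] 11.0 medz 18.5
scene blank 1228 [461.4 349.2] [ 53.2 131.6] 5.8 medz 45.6
scene handle 189 [569.6  78.2] [14.1 57.2] 64.0 medz 60.1
scene hubdisc 217 [578.   94.2] [26.5 61.3] 62.1 medz 30.6
scene fence 1313 [478.2  74.6] [ 33.3 230. ] 10.6 medz 30.5
scene shoe 4858 [ 554.4 -101.6] [148.8 168. ] 10.9 medz 156.1
scene plate 8226 [575.    3.6] [138.4 411.7] 11.1 medz 18.6
```

View pics/crop.png

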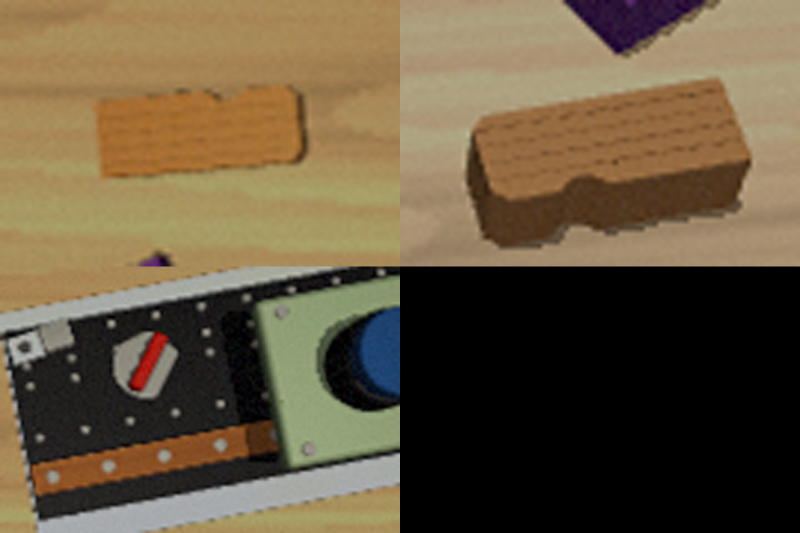

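The crop confirms it: light bamboo, with the V notch on its +x (upper) side nearer the right end, and the bevelled nose pointing right towards the router. Fixture origin ≈ (537.7, -19.6) with yaw 11.0°, and the hub is about 52° off. Next, the first move to the hub.

```bash
cat > go.py <<'E'
import sys
from h import *
from scipy.spatial.transform import Rotation as Ro
O=np.array([537.7,-19.6]);yaw=11.0
def fx(x,y):
    c,s=np.cos(np.radians(yaw)),np.sin(np.radians(yaw));return O+[c*x-s*y,s*x+c*y]
def Rt(h,lean=0): # heading of tool x deg; lean: rotation about tool x deg
    c,s=np.cos(np.radians(h)),np.sin(np.radians(h))
    return Ro.from_matrix(np.array([[c,s,0],[s,-c,0],[0,0,-1.]]))*Ro.from_euler('x',lean,degrees=True)
def to(p,h,lean=0,ref=None):
    o=get_obs();R=Ro.from_rotvec(o['orientation']);d=np.array(p)-o['ee_pos']
    print('t',round(o['t'],2),'pos',np.round(o['ee_pos'],1),'F',np.round(o['ft_force'],1),'w',round(o['width'],1))
    print('shift cm (cur tool axes)',np.round(R.inv().apply(d)/10,2),' turn deg',np.round((R.inv()*Rt(h,lean)).as_rotvec(degrees=True),1),
      ' shift in final axes',np.round(Rt(h,lean).inv().apply(d)/10,2))
if __name__=="__main__":
    a=[float(v) for v in sys.argv[1:]];to(a[:3],*a[3:])
E
python3 go.py 562.9 81.6 110 63; python3 go.py 562.9 81.6 46 63
```

```text
t 0.7 pos [251.3 572.3 230.7] F [ 0.4  0.1 -0.2] w 87.7
shift cm (cur tool axes) [-32.4   48.26  12.07]  turn deg [-0.  -0.   3.3]  shift in final axes [-29.57  50.04  12.07]
t 0.7 pos [251.3 572.3 230.7] F [ 0.4  0.1 -0.2] w 87.7
shift cm (cur tool axes) [-32.4   48.26  18.47]  turn deg [-0.  -0.   3.3]  shift in final axes [-29.57  50.04  18.47]
```

```bash
python3 -m inch '[{"tx":-2.9,"ty":4.3,"tz":1.1,"jaw":0.6},{"tx":-2.9,"ty":4.4,"tz":1.1,"jaw":0.6},{"tx":-2.9,"ty":4.4,"tz":1.1,"jaw":0.6},{"tx":-2.9,"ty":4.4,"tz":1.1,"jaw":0.6},{"tx":-2.9,"ty":4.4,"tz":1.1,"jaw":0.6},{"tx":-3,"ty":4.4,"tz":1.1,"jaw":0.6},{"tx":-3,"ty":4.4,"tz":1.1,"jaw":0.6},{"tx":-3,"ty":4.4,"tz":1.1,"jaw":0.6},{"tx":-3,"ty":4.4,"tz":1.1,"jaw":0.6},{"tx":-3,"ty":4.4,"tz":1.1,"jaw":0.6},{"tx":-2.9,"ty":4.4,"tz":1.07,"jaw":0.6},{"az":3.3,"jaw":0.6}]'; python3 go.py 562.9 81.6 110 63;  python3 go.py 562.9 81.6 46 63
```

```text
t 0.7 pos [251.3 572.3 230.7] F [ 0.4  0.1 -0.2] w 87.7
shift cm (cur tool axes) [-32.4   48.26  12.07]  turn deg [-0.  -0.   3.3]  shift in final axes [-29.57  50.04  12.07]
t 0.7 pos [251.3 572.3 230.7] F [ 0.4  0.1 -0.2] w 87.7
shift cm (cur tool axes) [-32.4   48.26  18.47]  turn deg [-0.  -0.   3.3]  shift in final axes [-29.57  50.04  18.47]$[0]: bad value
```

```bash
python3 -m inch '[{"tx":-2.9,"ty":4.3,"tz":1.1,"ax":0,"ay":0,"az":0,"jaw":0.6},{"tx":-2.9,"ty":4.4,"tz":1.1,"ax":0,"ay":0,"az":0,"jaw":0.6},{"tx":-2.9,"ty":4.4,"tz":1.1,"ax":0,"ay":0,"az":0,"jaw":0.6},{"tx":-2.9,"ty":4.4,"tz":1.1,"ax":0,"ay":0,"az":0,"jaw":0.6},{"tx":-2.9,"ty":4.4,"tz":1.1,"ax":0,"ay":0,"az":0,"jaw":0.6},{"tx":-3,"ty":4.4,"tz":1.1,"ax":0,"ay":0,"az":0,"jaw":0.6},{"tx":-3,"ty":4.4,"tz":1.1,"ax":0,"ay":0,"az":0,"jaw":0.6},{"tx":-3,"ty":4.4,"tz":1.1,"ax":0,"ay":0,"az":0,"jaw":0.6},{"tx":-3,"ty":4.4,"tz":1.1,"ax":0,"ay":0,"az":0,"jaw":0.6},{"tx":-3,"ty":4.4,"tz":1.1,"ax":0,"ay":0,"az":0,"jaw":0.6},{"tx":-2.9,"ty":4.4,"tz":1.07,"ax":0,"ay":0,"az":0,"jaw":0.6},{"tx":0,"ty":0,"tz":0,"ax":0,"ay":0,"az":3.3,"jaw":0.6}]'; python3 go.py 562.9 81.6 110 63;  python3 go.py 562.9 81.6 46 63
```

```text
t: 2.2
ee_pos: [564.9, 78.4, 109.3]
orientation: [2.683, 1.634, 0.0]
ft_force: [-0.8, -0.3, 0.0]
width: 52.5
t 2.2 pos [564.9  78.4 109.3] F [-0.8 -0.3  0. ] w 52.5
shift cm (cur tool axes) [ 0.19 -0.33 -0.07]  turn deg [ 0.   0.  -0.3]  shift in final axes [ 0.2  -0.32 -0.07]
t 2.2 pos [564.9  78.4 109.3] F [-0.8 -0.3  0. ] w 52.5
shift cm (cur tool axes) [ 0.19 -0.33  6.33]  turn deg [ 0.   0.  -0.3]  shift in final axes [ 0.2  -0.32  6.33]
```

```bash
cat > w.py <<'E'
from h import *
import sys
im,d,P=shot("wrist");save(sys.argv[1],im)
hsv=cv2.cvtColor(im,cv2.COLOR_RGB2HSV).astype(int);H,S,V=hsv[...,0],hsv[...,1],hsv[...,2];Z=P[...,2]
def rect(nm,k):
    lab=cv2.connectedComponents(k.astype(np.uint8))[1]
    if k.sum()<20: print(nm,'few',k.sum());return
    c=np.bincount(lab[k]).argmax();q=P[lab==c];r=cv2.minAreaRect(q[:,:2].astype(np.float32))
    print(nm,len(q),np.round(r[0],1),np.round(r[1],1),round(r[2],1),'z',np.round(np.median(q[:,2]),1))
rect('handle',(Z>56)&(Z<70)&((H<8)|(H>170))&(S>110))
rect('fence',(Z>24)&(Z<38)&(H>3)&(H<18)&(S>90))
rect('blank',(Z>40)&(Z<70)&(H>8)&(H<24)&(S>60))
E
python3 w.py w1.png
```

```text
handle 1604 [567.2  79.7] [13.4 57.4] 63.2 z 59.1
fence 17300 [484.7  32.8] [ 30.3 319.4] 11.0 z 29.3
blank few 0
```

View pics/w1.png

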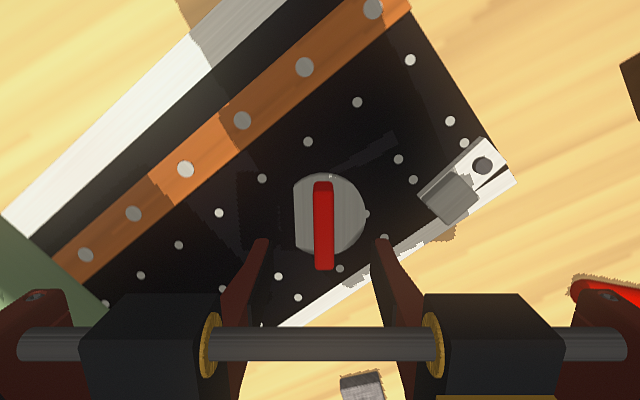

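The wrist view shows the red bar at (323,225) on the disc, with the flat on its left side. The fence runs diagonally above it and the clamp is at (455,185). The bar angle of 63.2° agrees with the first fit, so I'll go down and grip.

```bash
python3 -m inch '[{"tx":0.05,"ty":-0.4,"tz":2,"ax":0,"ay":0,"az":0,"jaw":0.6},{"tx":0,"ty":0,"tz":2.2,"ax":0,"ay":0,"az":0,"jaw":0.6},{"tx":0,"ty":0,"tz":2.1,"ax":0,"ay":0,"az":0,"jaw":0.6},{"tx":0,"ty":0,"tz":0,"ax":0,"ay":0,"az":0,"jaw":0.3},{"tx":0,"ty":0,"tz":0,"ax":0,"ay":0,"az":0,"jaw":0.05},{"tx":0,"ty":0,"tz":0,"ax":0,"ay":0,"az":0,"jaw":0.05},{"tx":0,"ty":0,"tz":0,"ax":0,"ay":0,"az":0,"jaw":0.05}]'; python3 go.py 561.7 82.4 46 63
```

```text
t: 3.12
ee_pos: [560.2, 83.5, 47.7]
orientation: [2.678, 1.642, 0.001]
ft_force: [-5.0, -12.0, 8.3]
width: 16.1
t 3.12 pos [560.2  83.5  47.7] F [ -5.  -12.    8.3] w 16.1
shift cm (cur tool axes) [-0.03  0.19  0.17]  turn deg [ 0. -0.  0.]  shift in final axes [-0.03  0.19  0.17]
```

```bash
python3 -m inch '[{"tx":-0.1,"ty":0,"tz":0,"ax":0,"ay":0,"az":0,"jaw":0},{"tx":0,"ty":0,"tz":0,"ax":0,"ay":0,"az":0,"jaw":0},{"tx":0,"ty":0,"tz":0,"ax":0,"ay":0,"az":0,"jaw":0}]'
```

```text
t: 3.5
ee_pos: [559.6, 82.5, 47.7]
orientation: [2.678, 1.641, 0.0]
ft_force: [-0.9, -2.1, 6.5]
width: 13.9
```

```bash
python3 -m inch '[{"tx":0.11,"ty":0,"tz":0,"ax":0,"ay":0,"az":6.5,"jaw":0},{"tx":0.11,"ty":0,"tz":0,"ax":0,"ay":0,"az":6.5,"jaw":0},{"tx":0.11,"ty":0,"tz":0,"ax":0,"ay":0,"az":6.5,"jaw":0},{"tx":0.11,"ty":0,"tz":0,"ax":0,"ay":0,"az":6.5,"jaw":0},{"tx":0.11,"ty":0,"tz":0,"ax":0,"ay":0,"az":6.5,"jaw":0},{"tx":0.11,"ty":0,"tz":0,"ax":0,"ay":0,"az":6.5,"jaw":0},{"tx":0.11,"ty":0,"tz":0,"ax":0,"ay":0,"az":6.5,"jaw":0},{"tx":0.11,"ty":0,"tz":0,"ax":0,"ay":0,"az":6.5,"jaw":0},{"tx":0,"ty":0,"tz":0,"ax":0,"ay":0,"az":0,"jaw":0},{"tx":0,"ty":0,"tz":0,"ax":0,"ay":0,"az":0,"jaw":0}]'; python3 go.py 559 88 48 11
```

```text
t: 4.75
ee_pos: [566.8, 88.0, 47.7]
orientation: [3.127, 0.304, 0.003]
ft_force: [-0.0, -3.3, 6.1]
width: 13.4
t 4.75 pos [566.8  88.   47.7] F [-0.  -3.3  6.1] w 13.4
shift cm (cur tool axes) [-0.77 -0.15 -0.03]  turn deg [ 0.  -0.1  0.1]  shift in final axes [-0.77 -0.15 -0.03]
```

```bash
sed -i 's/O=np.array.*/O=np.array([536.3,-19.8]);yaw=11.0/' go.py; python3 -m inch '[{"tx":0,"ty":0,"tz":0,"ax":0,"ay":0,"az":0,"jaw":0.4},{"tx":0,"ty":0,"tz":0,"ax":0,"ay":0,"az":0,"jaw":0.4},{"tx":0,"ty":0,"tz":0,"ax":0,"ay":0,"az":0,"jaw":0.4},{"tx":0,"ty":0,"tz":-2,"ax":0,"ay":0,"az":0,"jaw":0.4},{"tx":0,"ty":0,"tz":-5,"ax":0,"ay":0,"az":0,"jaw":0.7},{"tx":0,"ty":0,"tz":-3,"ax":0,"ay":0,"az":0,"jaw":0.9}]'; python3 go.py 459.8 373 130 5.4
```

```text
t: 5.5
ee_pos: [566.9, 88.4, 150.3]
orientation: [-3.127, -0.301, -0.005]
ft_force: [0.2, -0.1, -0.1]
width: 51.9
t 5.5 pos [566.9  88.4 150.3] F [ 0.2 -0.1 -0.1] w 51.9
shift cm (cur tool axes) [ -5.08 -29.98   2.01]  turn deg [ 0.  -0.2  5.6]  shift in final axes [ -7.98 -29.34   2.03]
```

```bash
python3 -m inch '[{"tx":-0.8,"ty":-5,"tz":0,"ax":0,"ay":0,"az":0,"jaw":1},{"tx":-0.8,"ty":-5,"tz":0.4,"ax":0,"ay":0,"az":0,"jaw":1},{"tx":-0.9,"ty":-5,"tz":0.4,"ax":0,"ay":0,"az":0,"jaw":1},{"tx":-0.9,"ty":-5,"tz":0.4,"ax":0,"ay":0,"az":0,"jaw":1},{"tx":-0.9,"ty":-5,"tz":0.4,"ax":0,"ay":0,"az":0,"jaw":1},{"tx":-0.8,"ty":-5,"tz":0.4,"ax":0,"ay":0,"az":0,"jaw":1},{"tx":0,"ty":0,"tz":0,"ax":0,"ay":0,"az":5.6,"jaw":1},{"tx":0,"ty":0,"tz":0,"ax":0,"ay":0,"az":0,"jaw":1}]'; python3 - <<'E'
from h import *
im,d,P=shot("wrist");save("w2.png",im)
hsv=cv2.cvtColor(im,cv2.COLOR_RGB2HSV).astype(int);X,Y,Z=P[...,0],P[...,1],P[...,2]
k=(Z>38)&(Z<54)&(np.hypot(X-462,Y-348)<90)&(X<530)
lab=cv2.connectedComponents(k.astype(np.uint8))[1];c=np.bincount(lab[k]).argmax();q=P[lab==c]
r=cv2.minAreaRect(q[:,:2].astype(np.float32));print(len(q),r,np.median(q[:,2]))
# also: hub angle from top image
im,d,P=shot("top");h=cv2.cvtColor(im,cv2.COLOR_RGB2HSV).astype(int);k=(P[...,2]>55)&(P[...,2]<70)&((h[...,0]<8)|(h[...,0]>170))&(h[...,1]>120)&(np.hypot(P[...,0]-570,P[...,1]-78)<60)
print(k.sum(),cv2.minAreaRect(P[k][:,:2].astype(np.float32)))
E
python3 go.py 459.8 373 28 5.4
```

```text
t: 6.5
ee_pos: [458.5, 373.7, 128.0]
orientation: [-3.137, -0.151, -0.001]
ft_force: [-0.1, 0.5, 0.0]
width: 87.8
9705 ((461.7571105957031, 348.386962890625), (50.14352798461914, 131.2520294189453), 5.344812393188477) 43.98219152472469
94 ((569.6875610351562, 77.02546691894531), (12.591508865356445, 57.99119567871094), 11.361455917358398)
t 6.6 pos [458.9 372.9 127.8] F [-0.2  0.2  0.1] w 88.2
shift cm (cur tool axes) [ 0.09 -0.    9.98]  turn deg [-0.  -0.   0.1]  shift in final axes [ 0.09 -0.01  9.98]
```

View pics/w2.png

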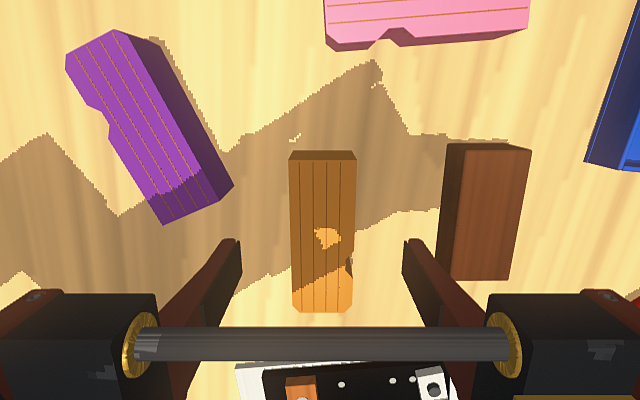

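The wrist view shows the bamboo blank at (322,230) between the open fingers, with its notch on the right (+x) side towards the bevelled nose. The walnut at (487,212) is clear of the right finger. The hub now reads 11.36° against the fixture's 11.0°.

```bash
python3 -m inch '[{"tx":0.05,"ty":0,"tz":4,"ax":0,"ay":0,"az":0,"jaw":1},{"tx":0,"ty":0,"tz":4,"ax":0,"ay":0,"az":0,"jaw":1},{"tx":0,"ty":0,"tz":1.9,"ax":0,"ay":0,"az":0,"jaw":1},{"tx":0,"ty":0,"tz":0,"ax":0,"ay":0,"az":0,"jaw":0.6},{"tx":0,"ty":0,"tz":0,"ax":0,"ay":0,"az":0,"jaw":0.5},{"tx":0,"ty":0,"tz":0,"ax":0,"ay":0,"az":0,"jaw":0.4},{"tx":0,"ty":0,"tz":0,"ax":0,"ay":0,"az":0,"jaw":0.4},{"tx":0,"ty":0,"tz":0,"ax":0,"ay":0,"az":0,"jaw":0.4}]'
```

```text
t: 7.6
ee_pos: [459.6, 373.5, 28.9]
orientation: [-3.137, -0.148, -0.002]
ft_force: [-1.1, -0.8, 5.3]
width: 49.6
```

```bash
python3 -m inch '[{"tx":0,"ty":0,"tz":-2,"ax":0,"ay":0,"az":0,"jaw":0.4},{"tx":0,"ty":0,"tz":-4,"ax":0,"ay":0,"az":0,"jaw":0.4},{"tx":0,"ty":0,"tz":-3,"ax":0,"ay":0,"az":0,"jaw":0.4},{"tx":0,"ty":0,"tz":0,"ax":0,"ay":0,"az":-5.6,"jaw":0.4}]'; python3 - <<'E'
from go import *
p=fx(1.7,105);print(p);to([*p,118],11.0)
E
```

```text
t: 8.1
ee_pos: [460.6, 374.3, 121.8]
orientation: [-3.124, -0.304, -0.008]
ft_force: [0.3, -0.3, -1.7]
width: 49.8
[517.9338217   83.59522955]
t 8.1 pos [460.6 374.3 121.8] F [ 0.3 -0.3 -1.7] w 49.8
shift cm (cur tool axes) [1.000e-02 2.963e+01 3.100e-01]  turn deg [-0.1 -0.3  0.1]  shift in final axes [ 0.08 29.63  0.38]
```

```bash
python3 -m inch '[{"tx":0,"ty":2.6,"tz":0,"ax":0,"ay":0,"az":0,"jaw":0.4},{"tx":0,"ty":4.2,"tz":0,"ax":0,"ay":0,"az":0,"jaw":0.4},{"tx":0,"ty":4.2,"tz":0,"ax":0,"ay":0,"az":0,"jaw":0.4},{"tx":0,"ty":4.2,"tz":0,"ax":0,"ay":0,"az":0,"jaw":0.4},{"tx":0,"ty":4.2,"tz":0,"ax":0,"ay":0,"az":0,"jaw":0.4},{"tx":0,"ty":4.2,"tz":0,"ax":0,"ay":0,"az":0,"jaw":0.4},{"tx":0,"ty":4.2,"tz":0,"ax":0,"ay":0,"az":0,"jaw":0.4},{"tx":0,"ty":1.8,"tz":0,"ax":0,"ay":0,"az":0,"jaw":0.4},{"tx":0,"ty":0,"tz":0,"ax":0,"ay":0,"az":0,"jaw":0.4},{"tx":0,"ty":0,"tz":0,"ax":0,"ay":0,"az":0,"jaw":0.4}]'; python3 - <<'E'
from go import *
p=fx(1.7,105);to([*p,60],11.0)
im,d,P=shot("wrist");save("w3.png",im)
X,Y,Z=P[...,0],P[...,1],P[...,2];h=cv2.cvtColor(im,cv2.COLOR_RGB2HSV).astype(int)
c,s=np.cos(np.radians(11)),np.sin(np.radians(11))
FX=(X-O[0])*c+(Y-O[1])*s;FY=-(X-O[0])*s+(Y-O[1])*c
k=(Z>24)&(Z<36)&(h[...,0]>3)&(h[...,0]<18)&(h[...,1]>90)&(FX>-70)&(FX<-10)&(FY>0)&(FY<215)
print('fence face x',k.sum(),np.percentile(FX[k],[2,50,98]))
k=(Z>125)&(Z<150)&(np.abs(FX)<80)
print('blank top',k.sum(),np.percentile(FX[k],[2,50,98]) if k.any() else '')
E
```

```text
t: 9.35
ee_pos: [515.5, 83.4, 118.2]
orientation: [-3.127, -0.302, -0.0]
ft_force: [-0.1, -1.1, -2.7]
width: 50.0
t 9.35 pos [515.5  83.4 118.2] F [-0.1 -1.1 -2.7] w 50.0
shift cm (cur tool axes) [0.24 0.03 5.82]  turn deg [-0. -0.  0.]  shift in final axes [0.25 0.03 5.82]
fence face x 5706 [-54.2122576  -42.84120679 -25.1222862 ]
blank top 19464 [-28.25264735  -0.73615579  27.28947153]
```

View pics/w3.png

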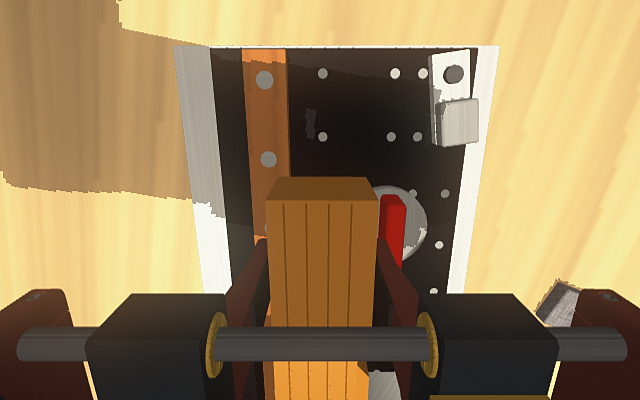

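The view shows the held blank between fence and hub bar, aligned with both; the blank sits about 2.4 mm too close to the fence. I'll correct that and lower it.

```bash
python3 -m inch '[{"tx":0.25,"ty":0,"tz":2,"ax":0,"ay":0,"az":0,"jaw":0.4},{"tx":0,"ty":0,"tz":2.4,"ax":0,"ay":0,"az":0,"jaw":0.4},{"tx":0,"ty":0,"tz":1.1,"ax":0,"ay":0,"az":0,"jaw":0.4},{"tx":0,"ty":0,"tz":0,"ax":0,"ay":0,"az":0,"jaw":0.4}]'; python3 - <<'E'
from go import *
p=fx(1.7,105);to([*p,48.5],11.0);to([*fx(1.7,50),48],11)
E
```

```text
t: 9.9
ee_pos: [517.5, 83.6, 62.4]
orientation: [3.127, 0.302, -0.003]
ft_force: [-0.4, 0.5, -0.7]
width: 49.7
t 9.9 pos [517.5  83.6  62.4] F [-0.4  0.5 -0.7] w 49.7
shift cm (cur tool axes) [0.05 0.01 1.39]  turn deg [-0.   0.1  0. ]  shift in final axes [0.05 0.01 1.39]
t 9.9 pos [517.5  83.6  62.4] F [-0.4  0.5 -0.7] w 49.7
shift cm (cur tool axes) [0.04 5.51 1.44]  turn deg [-0.   0.1  0. ]  shift in final axes [0.05 5.51 1.44]
```

```bash
python3 -m inch '[{"tx":0.05,"ty":0,"tz":0.5,"ax":0,"ay":0,"az":0,"jaw":0.4},{"tx":0,"ty":0,"tz":0.5,"ax":0,"ay":0,"az":0,"jaw":0.4},{"tx":0,"ty":0,"tz":0.4,"ax":0,"ay":0,"az":0,"jaw":0.4},{"tx":0,"ty":0,"tz":0.1,"ax":0,"ay":0,"az":0,"jaw":0.4}]'; python3 go.py 518 83.6 47 11
```

```text
t: 10.4
ee_pos: [518.4, 83.0, 47.8]
orientation: [3.127, 0.301, -0.0]
ft_force: [0.3, -0.4, -1.8]
width: 49.6
t 10.4 pos [518.4  83.   47.8] F [ 0.3 -0.4 -1.8] w 49.6
shift cm (cur tool axes) [-0.03 -0.07  0.08]  turn deg [-0.  0. -0.]  shift in final axes [-0.03 -0.07  0.08]
```

```bash
python3 -m inch '[{"tx":0,"ty":0.9,"tz":0,"ax":0,"ay":0,"az":0,"jaw":0.4},{"tx":0,"ty":0.9,"tz":0,"ax":0,"ay":0,"az":0,"jaw":0.4},{"tx":0,"ty":0.9,"tz":0,"ax":0,"ay":0,"az":0,"jaw":0.4}]' && python3 -m inch '[{"tx":0,"ty":0.9,"tz":0,"ax":0,"ay":0,"az":0,"jaw":0.4},{"tx":0,"ty":0.9,"tz":0,"ax":0,"ay":0,"az":0,"jaw":0.4},{"tx":0,"ty":0.9,"tz":0,"ax":0,"ay":0,"az":0,"jaw":0.4},{"tx":0,"ty":0,"tz":0.1,"ax":0,"ay":0,"az":0,"jaw":0.4},{"tx":0,"ty":0,"tz":0.05,"ax":0,"ay":0,"az":0,"jaw":0.4}]'; python3 go.py 518 83.6 47 11
```

```text
t: 10.78
ee_pos: [523.9, 55.7, 48.1]
orientation: [3.127, 0.3, 0.0]
ft_force: [-0.7, 0.1, -1.6]
width: 49.6
t: 11.4
ee_pos: [529.1, 29.7, 46.9]
orientation: [3.126, 0.301, 0.001]
ft_force: [-1.6, -4.8, 8.2]
width: 50.2
t 11.4 pos [529.1  29.7  46.9] F [-1.6 -4.8  8.2] w 50.2
shift cm (cur tool axes) [-0.06 -5.51 -0.01]  turn deg [ 0. -0.  0.]  shift in final axes [-0.06 -5.51 -0.01]
```

```bash
python3 -m inch '[{"tx":0,"ty":0,"tz":0,"ax":0,"ay":0,"az":0,"jaw":0.64},{"tx":0,"ty":0,"tz":0,"ax":0,"ay":0,"az":0,"jaw":0.64},{"tx":0,"ty":0,"tz":-1,"ax":0,"ay":0,"az":0,"jaw":0.64},{"tx":0,"ty":0,"tz":-3,"ax":0,"ay":0,"az":0,"jaw":0.64},{"tx":0,"ty":0,"tz":-3,"ax":0,"ay":0,"az":0,"jaw":0.64},{"tx":0,"ty":-4,"tz":0,"ax":0,"ay":0,"az":0,"jaw":0.3},{"tx":0,"ty":-5,"tz":0,"ax":0,"ay":0,"az":0,"jaw":0},{"tx":0,"ty":-4,"tz":0,"ax":0,"ay":0,"az":0,"jaw":0},{"tx":0,"ty":0,"tz":0,"ax":-10,"ay":0,"az":0,"jaw":0},{"tx":0,"ty":0,"tz":0,"ax":-10,"ay":0,"az":0,"jaw":0},{"tx":0,"ty":0,"tz":0,"ax":-10,"ay":0,"az":0,"jaw":0},{"tx":0,"ty":0,"tz":0,"ax":-10,"ay":0,"az":0,"jaw":0}]'; python3 - <<'E'
from go import *
im,d,P=shot("top");save("t2.png",im)
X,Y,Z=P[...,0],P[...,1],P[...,2]
c,s=np.cos(np.radians(11)),np.sin(np.radians(11))
FX=(X-O[0])*c+(Y-O[1])*s;FY=-(X-O[0])*s+(Y-O[1])*c
h=cv2.cvtColor(im,cv2.COLOR_RGB2HSV).astype(int)
k=(Z>57)&(Z<69)&(np.abs(FX)<35)&(FY>0)&(FY<110)&(h[...,0]>5)&(h[...,0]<30)
print('blank',k.sum(),np.percentile(FX[k],[2,50,98]),np.percentile(FY[k],[2,98]),np.median(Z[k])) if k.any() else print('none')
to([*fx(0,130),80],11,-40);to([*fx(0,130),38],11,-40);to([*fx(0,108),38],11,-40)
E
```

```text
t: 12.9
ee_pos: [504.7, 158.6, 118.0]
orientation: [2.429, 0.233, 0.09]
ft_force: [0.1, 0.1, -0.3]
width: 0.5
blank 561 [-20.60951545   2.7773564   27.59413498] [ 2.84357162 88.29546079] 63.45015839299684
t 12.95 pos [503.8 159.9 115.9] F [-0.5  2.7 -2.2] w 0.3
shift cm (cur tool axes) [-0.26  1.65  6.15]  turn deg [ 0.7 -0.2  0.1]  shift in final axes [-0.24  1.72  6.13]
t 12.95 pos [503.8 159.9 115.9] F [-0.5  2.7 -2.2] w 0.3
shift cm (cur tool axes) [-0.26 -1.09  9.34]  turn deg [ 0.7 -0.2  0.1]  shift in final axes [-0.24 -0.98  9.35]
t 12.95 pos [503.8 159.9 115.9] F [-0.5  2.7 -2.2] w 0.3
shift cm (cur tool axes) [-0.27  0.58 10.77]  turn deg [ 0.7 -0.2  0.1]  shift in final axes [-0.24  0.7  10.76]
```

```bash
python3 -m inch '[{"tx":-0.2,"ty":-1,"tz":0,"ax":0,"ay":0,"az":0,"jaw":0},{"tx":0,"ty":0,"tz":3,"ax":0,"ay":0,"az":0,"jaw":0},{"tx":0,"ty":0,"tz":3.5,"ax":0,"ay":0,"az":0,"jaw":0},{"tx":0,"ty":0,"tz":2.8,"ax":0,"ay":0,"az":0,"jaw":0},{"tx":0,"ty":0,"tz":0,"ax":0,"ay":0,"az":0,"jaw":0}]'; python3 - <<'E'
from go import *
to([*fx(0.5,106),38],11,-40)
im,d,P=shot("scene");save("s2.png",cv2.resize(im[130:330,60:380],(800,500)))
E
```

```text
t: 13.58
ee_pos: [511.1, 104.2, 38.3]
orientation: [2.436, 0.231, 0.081]
ft_force: [-0.3, 0.3, 1.1]
width: 0.6
t 13.57 pos [511.1 104.2  38.3] F [-0.3  0.3  1.1] w 0.6
shift cm (cur tool axes) [0.16 1.55 1.34]  turn deg [-0.1  0.2 -0.1]  shift in final axes [0.16 1.55 1.35]
```

View pics/s2.png

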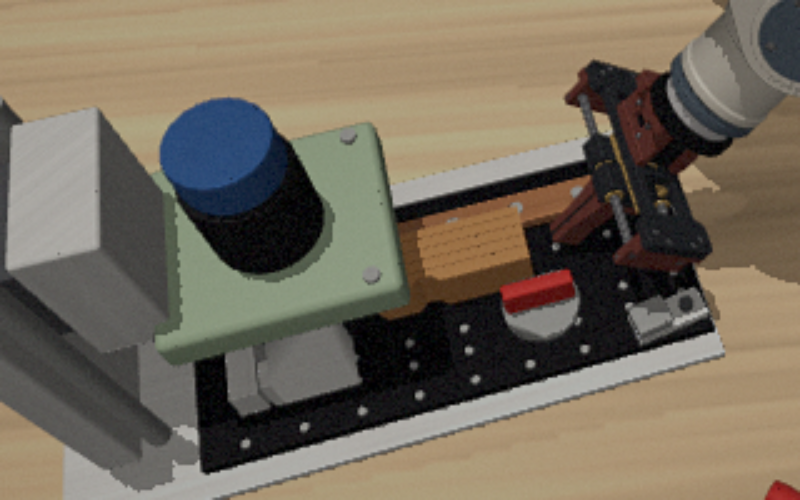

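The blank sits flat in the channel along the fence with its nose under the shoe. The hub bar is parallel to the fence, and the closed fingers are behind the rear face, so I'll start the push.

```bash
python3 -m inch '[{"tx":0.16,"ty":0.6,"tz":0.5,"ax":0,"ay":0,"az":0,"jaw":0},{"tx":0,"ty":0.6,"tz":0.5,"ax":0,"ay":0,"az":0,"jaw":0},{"tx":0,"ty":0.46,"tz":0.39,"ax":0,"ay":0,"az":0,"jaw":0},{"tx":0,"ty":0.46,"tz":0.39,"ax":0,"ay":0,"az":0,"jaw":0},{"tx":0,"ty":0.46,"tz":0.39,"ax":0,"ay":0,"az":0,"jaw":0},{"tx":0,"ty":0.46,"tz":0.39,"ax":0,"ay":0,"az":0,"jaw":0}]'; python3 go.py 511 104 38 11 -40;python3 -m inch '[{"tx":0,"ty":0.46,"tz":0.39,"ax":0,"ay":0,"az":0,"jaw":0},{"tx":0,"ty":0.46,"tz":0.39,"ax":0,"ay":0,"az":0,"jaw":0},{"tx":0,"ty":0.46,"tz":0.39,"ax":0,"ay":0,"az":0,"jaw":0}]'; python3 - <<'E'
from go import *
o=get_obs();print((o['ee_pos'][:2]-O)@np.array([[.9816,-.1908],[.1908,.9816]]))
E
```

```text
t: 14.38
ee_pos: [521.4, 67.3, 38.8]
orientation: [2.434, 0.234, 0.086]
ft_force: [0.1, 2.3, 1.8]
width: 0.3
t 14.38 pos [521.4  67.3  38.8] F [0.1 2.3 1.8] w 0.3
shift cm (cur tool axes) [-0.32 -2.97 -2.38]  turn deg [-0. -0. -0.]  shift in final axes [-0.32 -2.97 -2.38]
t: 14.75
ee_pos: [524.7, 49.3, 38.6]
orientation: [2.434, 0.234, 0.085]
ft_force: [0.4, 1.3, 1.6]
width: 0.3
[ 1.77281559 70.01860303]
```

```bash
cat > y.py <<'E'
from go import *
o=get_obs();e=np.array([[.9816,-.1908],[.1908,.9816]]);print('fix xy',np.round((o['ee_pos'][:2]-O)@e,1),'z',round(o['ee_pos'][2],1),'Fxy',np.round(o['ft_force'][:2]@e,1),'Fz',round(o['ft_force'][2],1))
E
python3 -m inch '[{"tx":0,"ty":0.19,"tz":0.16,"ax":0,"ay":0,"az":0,"jaw":0},{"tx":0,"ty":0.19,"tz":0.16,"ax":0,"ay":0,"az":0,"jaw":0},{"tx":0,"ty":0.19,"tz":0.16,"ax":0,"ay":0,"az":0,"jaw":0}]' >/dev/null; python3 y.py
python3 -m inch '[{"tx":0,"ty":0.19,"tz":0.16,"ax":0,"ay":0,"az":0,"jaw":0},{"tx":0,"ty":0.19,"tz":0.16,"ax":0,"ay":0,"az":0,"jaw":0}]' >/dev/null; python3 y.py
python3 -m inch '[{"tx":0,"ty":0.19,"tz":0.16,"ax":0,"ay":0,"az":0,"jaw":0},{"tx":0,"ty":0.19,"tz":0.16,"ax":0,"ay":0,"az":0,"jaw":0}]' >/dev/null; python3 y.py
python3 -m inch '[{"tx":0,"ty":0.19,"tz":0.16,"ax":0,"ay":0,"az":0,"jaw":0},{"tx":0,"ty":0.19,"tz":0.16,"ax":0,"ay":0,"az":0,"jaw":0}]' >/dev/null; python3 y.py
```

```text
fix xy [ 1.8 62.9] z 38.6 Fxy [0.2 1.3] Fz 0.6
fix xy [ 1.9 58.1] z 38.6 Fxy [0.3 8.7] Fz 3.5
fix xy [ 2.8 54.3] z 38.6 Fxy [-0.6 12.6] Fz 4.8
fix xy [ 3.  49.4] z 38.6 Fxy [ 0.3 10.3] Fz 3.8
```

The ball has engaged (about 12 N at first, now 10 N), so I'll keep pushing slowly.

```bash

python3 -m inch '[{"tx":0,"ty":0.19,"tz":0.16,"ax":0,"ay":0,"az":0,"jaw":0},{"tx":0,"ty":0.19,"tz":0.16,"ax":0,"ay":0,"az":0,"jaw":0},{"tx":0,"ty":0.19,"tz":0.16,"ax":0,"ay":0,"az":0,"jaw":0},{"tx":0,"ty":0.19,"tz":0.16,"ax":0,"ay":0,"az":0,"jaw":0}]' >/dev/null; python3 y.py
python3 -m inch '[{"tx":0,"ty":0.19,"tz":0.16,"ax":0,"ay":0,"az":0,"jaw":0},{"tx":0,"ty":0.19,"tz":0.16,"ax":0,"ay":0,"az":0,"jaw":0},{"tx":0,"ty":0.19,"tz":0.16,"ax":0,"ay":0,"az":0,"jaw":0},{"tx":0,"ty":0.19,"tz":0.16,"ax":0,"ay":0,"az":0,"jaw":0}]' >/dev/null; python3 y.py
python3 -m inch '[{"tx":0,"ty":0.15,"tz":0.13,"ax":0,"ay":0,"az":0,"jaw":0},{"tx":0,"ty":0.15,"tz":0.13,"ax":0,"ay":0,"az":0,"jaw":0},{"tx":0,"ty":0.15,"tz":0.13,"ax":0,"ay":0,"az":0,"jaw":0}]' >/dev/null; python3 y.py
```

```text
fix xy [ 2.9 39.2] z 38.6 Fxy [1.1 9.1] Fz 3.6
fix xy [ 2.6 29.1] z 38.6 Fxy [-0.7  8.8] Fz 3.6
fix xy [ 2.4 23. ] z 38.6 Fxy [-0.6  8.5] Fz 4.2
```

```bash

python3 -m inch '[{"tx":0,"ty":0.11,"tz":0.1,"ax":0,"ay":0,"az":0,"jaw":0},{"tx":0,"ty":0.11,"tz":0.1,"ax":0,"ay":0,"az":0,"jaw":0}]' >/dev/null; python3 y.py
python3 -m inch '[{"tx":0,"ty":0.11,"tz":0.1,"ax":0,"ay":0,"az":0,"jaw":0},{"tx":0,"ty":0.11,"tz":0.1,"ax":0,"ay":0,"az":0,"jaw":0}]' >/dev/null; python3 y.py
python3 -m inch '[{"tx":0,"ty":0.11,"tz":0.1,"ax":0,"ay":0,"az":0,"jaw":0},{"tx":0,"ty":0.11,"tz":0.1,"ax":0,"ay":0,"az":0,"jaw":0}]' >/dev/null; python3 y.py
python3 -m inch '[{"tx":0,"ty":0.11,"tz":0.1,"ax":0,"ay":0,"az":0,"jaw":0},{"tx":0,"ty":0.11,"tz":0.1,"ax":0,"ay":0,"az":0,"jaw":0}]' >/dev/null; python3 y.py
```

```text
fix xy [ 2.4 19.9] z 38.6 Fxy [-0.8  7.2] Fz 4.0
fix xy [ 2.3 16.7] z 38.5 Fxy [0.3 5.4] Fz 4.0
fix xy [ 2.  13.3] z 38.3 Fxy [0.5 2.7] Fz 2.8
fix xy [ 1.6 10.2] z 37.9 Fxy [0.6 2.9] Fz 2.5
```

The force is falling, so the ball is dropping into the notch. I'll go on in 1 mm steps and feel for the stop.

```bash

python3 -m inch '[{"tx":0,"ty":0.08,"tz":0.06,"ax":0,"ay":0,"az":0,"jaw":0}]' >/dev/null; python3 y.py
python3 -m inch '[{"tx":0,"ty":0.08,"tz":0.06,"ax":0,"ay":0,"az":0,"jaw":0}]' >/dev/null; python3 y.py
python3 -m inch '[{"tx":0,"ty":0.08,"tz":0.06,"ax":0,"ay":0,"az":0,"jaw":0}]' >/dev/null; python3 y.py
```

```text
fix xy [1.6 9.6] z 37.9 Fxy [-1.6 10.4] Fz 5.4
fix xy [1.7 9.3] z 37.9 Fxy [-2.8 16.4] Fz 7.9
fix xy [1.8 9.1] z 37.9 Fxy [-4.3 22.4] Fz 10.3
```

The stop is felt: the force climbs 10→16→22 N while the tool stalls at y ≈ 9, after the click drop to 2.7 N. I'll back off and check.

```bash

python3 -m inch '[{"tx":0,"ty":-0.25,"tz":-0.2,"ax":0,"ay":0,"az":0,"jaw":0},{"tx":0,"ty":-0.7,"tz":-0.6,"ax":0,"ay":0,"az":0,"jaw":0},{"tx":0,"ty":-1.5,"tz":-1.3,"ax":0,"ay":0,"az":0,"jaw":0},{"tx":0,"ty":0,"tz":-3,"ax":0,"ay":0,"az":0,"jaw":0},{"tx":0,"ty":0,"tz":-5,"ax":0,"ay":0,"az":0,"jaw":0},{"tx":0,"ty":-1,"tz":-5,"ax":0,"ay":0,"az":0,"jaw":0},{"tx":0,"ty":-1,"tz":-5,"ax":0,"ay":0,"az":0,"jaw":0},{"tx":0,"ty":-1,"tz":-5,"ax":0,"ay":0,"az":0,"jaw":0},{"tx":0,"ty":0,"tz":0,"ax":0,"ay":0,"az":0,"jaw":0}]'; python3 y.py
python3 - <<'E'
from go import *
c,s=np.cos(np.radians(11)),np.sin(np.radians(11));cr=[]
for n in("top","scene","wrist"):
    im,d,P=shot(n);X,Y,Z=P[...,0],P[...,1],P[...,2]
    FX=(X-O[0])*c+(Y-O[1])*s;FY=-(X-O[0])*s+(Y-O[1])*c
    h=cv2.cvtColor(im,cv2.COLOR_RGB2HSV).astype(int);H,S=h[...,0],h[...,1]
    k=(Z>55)&(Z<70)&((H<8)|(H>170))&(S>120)&(np.hypot(X-569,Y-78)<60)
    if k.sum()>20: print(n,'hub',cv2.minAreaRect(P[k][:,:2].astype(np.float32)))
    k=(Z>34)&(Z<69)&(np.abs(FX-1)<30)&(FY>-40)&(FY<60)&(H>5)&(H<30)&(S>60)
    if k.sum()>20: print(n,'blank',k.sum(),np.percentile(FX[k],[2,98]),np.percentile(FY[k],[2,98]),np.percentile(Z[k],[5,95]))
    for th in("spare","side_clamp"):
        for m in masks_of(n,th)[:1]: print(n,th,round(m["score"],2),np.round(np.median(P[m["pixels"]&(d>0)],0)))
    cr.append(cv2.resize(im,(400,250)) if n!="scene" else cv2.resize(im[130:330,60:380],(400,250)))
im,_=viewer.get_image("wrist");save("end.png",np.vstack([np.hstack(cr[:2]),np.hstack([cr[2],cr[2]*0])]))
E
```

```text
t: 19.75
ee_pos: [498.6, 191.2, 197.4]
orientation: [2.437, 0.237, 0.092]
ft_force: [0.7, 0.8, -0.0]
width: 0.3
fix xy [  3.2 214.3] z 197.4 Fxy [0.9 0.6] Fz -0.0
top hub ((569.5517578125, 77.40495300292969), (13.135824203491211, 55.99990463256836), 11.756050109863281)
top blank 105 [-26.03317283  27.33817034] [-13.85399267  15.12542813] [35.83168974 66.25253321]
top spare 0.92 [589. 375.  40.]
top side_clamp 0.67 [590. 182.  33.]
scene hub ((570.237060546875, 78.50682067871094), (14.231242179870605, 57.52613067626953), 11.259339332580566)
scene blank 113 [-21.79434827  28.02677288] [-23.73288694  -2.62029437] [35.82347854 65.20800291]
scene spare 0.6 [598. 374.  40.]
scene side_clamp 0.84 [594. 178.  34.]
wrist hub ((569.0100708007812, 79.84195709228516), (14.319353103637695, 58.212093353271484), 11.199419021606445)
wrist blank 1101 [-21.47130623  26.58005482] [-31.06494026  -1.50975182] [35.96109985 62.36494239]
wrist spare 0.16 [540. -23.  47.]
wrist side_clamp 0.61 [587. 184.  29.]
```

View pics/end.png

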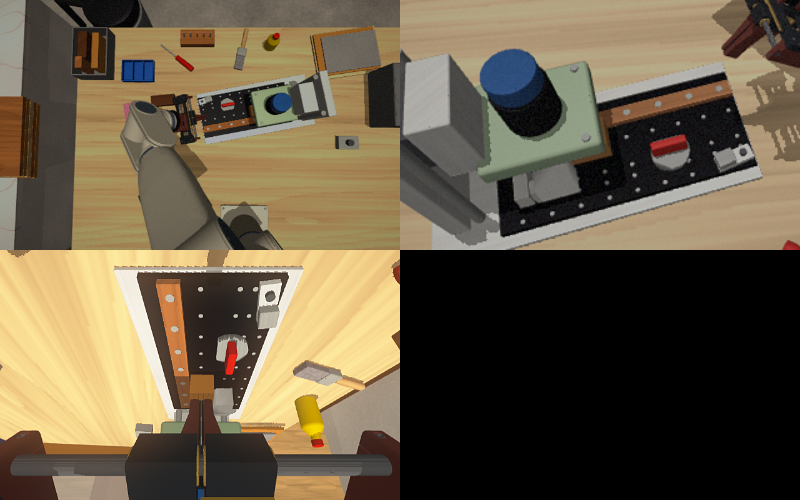

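The composite shows the rear of the blank just under the shoe edge, flat along the fence. The hub bar is parallel to the fence, and the clamp and walnut have not moved. Nothing touches the arm, so I'll hand it in.

```bash
python3 -c "
from workcell import ctrl
print(ctrl.close_job())"
```

```text
the job is handed in; nothing more can be done
None
```

The bamboo blank is loaded in the router and the job is handed in, with about 20 s of the 69 s used. I can't see the verdict.

- **Hub:** I turned it about 52° clockwise. The last checks put the bar at 11.2–11.8° against the fixture's 11.0°, so it is aligned to within about 0.3° by the two nearer views; the coarse top view reads 0.8° off.
- **Click and stop:** I laid the blank along the fence, then pushed it with closed fingers leaning back 40°. The ball engaged at about 12 N and slid at about 9 N. The force fell to about 2.7 N at the click, then rose to 22 N against the stop while the tool stalled, and I stopped there.
- **Final position:** The blank is flat, with its top at about 63 mm. From the tool position, its rear face is about 3.7 mm behind the shoe edge and its nose is at y ≈ -134 mm. The wrist and scene cameras read the rear face at 1.5–2.6 mm behind the edge, which is within their error. The top view's figure (+15 mm) disagreed; it came from few pixels, so I did not rely on it.
- **Bystanders:** The top camera finds the walnut block and the side clamp where they started. The arm is clear, touching nothing.

I did not test the hold by tugging the blank, and the ball itself was out of sight under the shoe. The click is judged from the force and the position.

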